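# Flip the refill marker of the empty tray

### The arm

A 6-joint arm with a two-finger parallel gripper is mounted at the origin on the work surface. World frame = base frame: x ahead of the robot, y to its left, z up, the work surface at z = 0. Lengths are in m, angles in rad, forces in N, time in s.
With the tool pointing down it reaches from about 0.3 to 0.95 m from the base axis. Payload 3.1 kg.
Tool frame: the origin (TCP) lies at the very end of the fingers, on their centre line; the grasp point (between the pads) lies 19 mm behind it (bot.hold_point_z is the distance from the TCP to the grasp point, in m); z points along the fingers, y is the direction in which the jaws open and shut (so a half turn about z gives the same grasp; the last joint's range is limited). The gripper opens to 85 mm and grips with 20 to 120 N. Pads are 22 mm wide; open, the fingers measure 114 mm over their backs; the gripper's body (76 mm by 85 mm) begins 54 mm behind the grasp point. The pads swing forward as they close: fully open they stand 13 mm farther back than shut.
Start: joints at [1.21, 0.308, 1.634, -0, 1.2, -0.07], TCP at [0.179, 0.599, 0.231] pointing down, gripper open.
Joint ranges: [-3.06, 3.06], [-0.79, 1.96], [0.05, 2.63], [-1.19, 4.34], [0.05, 2.64], [-2.94, 2.94]. Speed limits (rad/s): [2.79, 2.79, 3.14, 3.14, 3.14, 3.14].

### API

Orientations are given as a unit quaternion [x, y, z, w].
In Python, from workcell import status, eyes, ticket, bot gives the robot as it stands.
- The arm moves only by the shell command python3 -m crank 'ROWS' [OPENING] [FORCE]. ROWS is JSON, a list of rows, each an object with "dp": the shift along the tool's x, y, z in cm, a list of three; "turn": the turn about the tool's z in rad. A call has 1 to 8 rows; each row shifts and turns the commanded pose from where the row before left it, along the tool's axes as they then stand; what a row does not reach is not made up. A row lasts 1/12 s, in which the tool goes at most 41.7 mm and 7.16 degrees, less where a joint would pass 70% of its speed; a pose out of reach is approached as far as the arm can. A call is refused whole if a number of a shift passes 4.17 or a number of a turn 0.125, either way. A call with a gripper value outside its range is refused whole. OPENING is the opening in per cent of the stroke, from 0 (shut) to 100 (fully open), set as the call begins (- or left out, the last holds). The fingers move at their own pace and stop on an object; FORCE is the grip in N (left out, the last holds). Time passes only in rows, so rows that do not move let the fingers close. It gives the time, the measured TCP pose, the force and the opening at its end, in the units of the state.
- status.get_obs(): the state, without advancing time (a new reading comes with each control period).
- eyes.read_camera(name): name is "side" or "top"; returns a dict with "img" (480x640x3 uint8, red, green, blue), "depth" (480x640 float32, m along the optical axis (not along the pixel's ray), 0 where there is no reading), "fx", "fy", "cx", "cy" (pixels), "k1" (the pictures are not rectified: a ray, as slopes to the right and down, at radius r is drawn at 1 + k1 r^2 times it, then the intrinsics apply), "R" (3x3) and "t" (3): a world point X has camera coordinates R X + t. Camera axes: x right, y down, z forward; pixel columns grow to the right and rows downward; lengths in m; the calibration is good to about 2 mm. A picture is of the moment at which its call begins.
- ticket.sign_off(): hands the job in, once; it reports no verdict.
The state is a dict: "clock": time; "qpos": joint angles; "dq": joint speeds; "tau": joint torques, N m; "eef_pos": TCP position; "orientation": TCP orientation; "contact_force": force on the tool from outside, world axes, zero at the start; "torque": the same for the moment, N m; "grip_width": finger opening in m.
Only numpy, scipy, OpenCV 4.12 (cv2) and the standard library are available. Lean on these libraries where they do the work, as an engineer would, in place of code of your own. Each camera call takes 0.05 s, during which the arm holds its last target.

### The job

One of the three sorting trays on the craft table is empty: push the flip marker on its board right over with the fingertips, so that it lies fully down on the other side of its hinge and shows the face with the raised button (refill me). Leave the other two markers as they are, and do not pick up or disturb anything in the trays or on the table.

Things in the scene. Friction and masses are not known exactly. Their poses are not given: they have to be found in the camera images.
- hinge_empty (a point): Centre of the hinge line of the flip marker of the tray with nothing in it, 70 mm above the table, on the fixed stand. Site axes: x along the hinge line, from the stand to its tray; y towards the side on which the paddle lies at joint value 0; z up. 
- marker_empty (a joint): Hinge angle of the marker paddle of the tray with nothing in it, rad: 0 = lying level on the +y side, plain face up; pi/2 = upright; pi = flipped fully over, level on the -y side, button face up (stops at both ends). The hinge is stiff: about 0.045 N m of friction, more than the paddle's weight, so it stays at any angle where it is left.
- paddle_empty (a point): Mid-thickness of the marker paddle of the tray with nothing in it, 45 mm from the hinge line, on the moving paddle; y points from the hinge to the free edge, z out of the plain face. Light wooden board 60 mm along the hinge, 6 mm thick, its free edge 85 mm from the hinge line; hub radius 7 mm on the hinge line. Other face: raised button (46 mm disc, 3 mm high, centred 55 mm from the hinge).
- hinge_spools (a point): Centre of the hinge line of the flip marker of the tray with two thread spools in it, 70 mm above the table, on the fixed stand. Site axes: x along the hinge line, from the stand to its tray; y towards the side on which the paddle lies at joint value 0; z up. 
- marker_spools (a joint): Hinge angle of the marker paddle of the tray with two thread spools in it, rad: 0 = lying level on the +y side, plain face up; pi/2 = upright; pi = flipped fully over, level on the -y side, button face up (stops at both ends). Same hinge as that of the empty tray.
- paddle_spools (a point): Mid-thickness of the marker paddle of the tray with two thread spools in it, 45 mm from the hinge line, on the moving paddle; y points from the hinge to the free edge, z out of the plain face. Same paddle as that of the empty tray.
- hinge_buttons (a point): Centre of the hinge line of the flip marker of the tray with two big wooden buttons in it, 70 mm above the table, on the fixed stand. Site axes: x along the hinge line, from the stand to its tray; y towards the side on which the paddle lies at joint value 0; z up. 
- marker_buttons (a joint): Hinge angle of the marker paddle of the tray with two big wooden buttons in it, rad: 0 = lying level on the +y side, plain face up; pi/2 = upright; pi = flipped fully over, level on the -y side, button face up (stops at both ends). Same hinge as that of the empty tray.
- paddle_buttons (a point): Mid-thickness of the marker paddle of the tray with two big wooden buttons in it, 45 mm from the hinge line, on the moving paddle; y points from the hinge to the free edge, z out of the plain face. Same paddle as that of the empty tray.
- unit_empty: Fixed plywood station, origin on the table straight under the hinge, axes as the hinge's: board x -50 to 195 mm, y +-80 mm, 12 mm thick; tray beyond the marker. The marker's stand has two cheeks at x = +-39 mm (10 mm thick, 26 mm along y, 78 mm high) and rest bars under the paddle's edges at x = +-31 mm (8 mm wide, to y = +-45 mm, tops 66 mm high). The other stations are the same.
- tab_empty (a point): Top of the thumb tab of the empty tray's marker, on the moving paddle: a fin 44 mm wide along the hinge, 5 mm thick, that stands 45 mm out from the hinge line at right angles to the plain face. It points up at joint value 0, towards -y at pi/2 and down at pi: pushing it to -y raises the paddle.
- tray_empty (a point): Centre of the inner floor of the empty tray, 17 mm above the table. Open wooden tray 120 x 156 mm outside, rim 48 mm above the table. The other two trays are the same, 130 mm beyond their hinges.
- spool_a_mid (a point): Centre of a loose thread spool, 30 mm wide, 38 mm high, standing in its tray. Not to be disturbed.
- button_a_mid (a point): Centre of a loose wooden button, 40 mm wide, 9 mm thick, lying in its tray. Not to be disturbed.
- spool_b_mid (a point): Centre of a loose thread spool, 30 mm wide, 38 mm high, standing in its tray. Not to be disturbed.
- button_b_mid (a point): Centre of a loose wooden button, 40 mm wide, 9 mm thick, lying in its tray. Not to be disturbed.
- tape_mid (a point): Centre of a loose round tape-measure case, 52 mm wide, 20 mm high. Not to be disturbed.
- jar_mid (a point): Centre of a loose glass jar, 42 mm wide, 55 mm high. Not to be disturbed.

How it is judged:
At the end, for the whole second after the job is handed in: The empty tray's marker lies within 7 degrees of fully flipped (hinge above 3.02 rad of pi) and at rest; the other two paddles are within 12 mm of where they were at 45 mm from their hinges (about 15 degrees), and every loose thing is within 25 mm of its start (value of joint marker_empty above 3.02 rad and velocity of joint marker_empty between -0.1 and 0.1 rad/s and distance of each of paddle_spools, paddle_buttons from where it was at the start of the episode below 0.012 m and distance of each of spool_a_mid, spool_b_mid, button_a_mid, button_b_mid, tape_mid, jar_mid from where it was at the start of the episode below 0.025 m); the robot touches nothing.
It fails at once if another tray's marker was moved (distance of any of paddle_spools, paddle_buttons from where it was at the start of the episode above 0.012 m).
It fails at once if a loose thing was carried or knocked more than 25 mm away (distance of any of spool_a_mid, spool_b_mid, button_a_mid, button_b_mid, tape_mid, jar_mid from where it was at the start of the episode above 0.025 m).
It fails at once if a loose thing was lifted (about 12 mm or more) (height (world z) of any of spool_a_mid, spool_b_mid above 0.048 m or height (world z) of any of button_a_mid, button_b_mid above 0.034 m or height (world z) of tape_mid above 0.022 m or height (world z) of jar_mid above 0.04 m).
It also fails if it takes over 38 s, if anything falls off the work surface, if the arm or the gripper's body presses on something with over 40 N, if the wrist force passes 120 N, or if a joint passes its speed limit or range.

## Working session

There is one attempt and no reset: what is moved stays moved. The work goes in short steps, Python scripts to look and compute and a shell command to move; the robot and the scene stay as the last step left them, time stands still between calls to the robot, and variables do not carry over. Pictures are saved under pics/ and viewed, and the job is handed in when it is done.

```bash
ls; mkdir -p pics
python3 - <<'E'
from workcell import status, eyes, bot
import cv2,numpy as np
print(status.get_obs())
for n in ("top","side"):
    c=eyes.read_camera(n); cv2.imwrite(f"pics/{n}0.png",c["img"][...,::-1]); np.savez(f"{n}0.npz",**c)
    print(n,c["fx"],c["fy"],c["cx"],c["cy"],c["k1"],-c["R"].T@c["t"],c["R"])
E
```

```text
pics
{'clock': 0.0, 'qpos': array([ 1.21029389e+00,  3.09002875e-01,  1.63520228e+00, -2.64701415e-05,
        1.19970169e+00, -6.96882317e-02]), 'dq': array([-0.00075719,  0.00133492, -0.00107333, -0.00045225, -0.00105139,
       -0.00039059]), 'tau': array([-1.62500601e-05, -4.15264177e+01, -2.76652604e+01, -1.20115537e-04,
        1.03901513e-02, -5.65810652e-06]), 'eef_pos': array([0.17894071, 0.59796983, 0.23004091]), 'orientation': array([ 1.44890389e-01,  9.89447035e-01, -1.13306531e-03, -2.34927142e-04]), 'contact_force': array([-0.60617541, -0.01071358, -0.30829178]), 'torque': array([0.03259441, 0.01508159, 0.0472595 ]), 'grip_width': 0.08537176612954468}
top 494.169174275001 494.169174275001 318.27007287896464 239.19318312388 -0.012599765889562279 [ 0.41674927 -0.02880878  1.07530308] [[ 2.31570301e-03 -9.99949217e-01 -9.80818268e-03]
 [-9.90191567e-01 -9.22702743e-04 -1.39713314e-01]
 [ 1.39697168e-01  1.00355143e-02 -9.90143419e-01]]
side 434.53651958377674 434.53651958377674 318.8305244733408 242.51162251386734 -0.10659572113032213 [ 0.17566212 -0.60027971  0.51116038] [[ 0.85753944 -0.51441313 -0.00228781]
 [-0.26791599 -0.44281717 -0.85564828]
 [ 0.43914363  0.73436509 -0.51755269]]
```

View pics/top0.png

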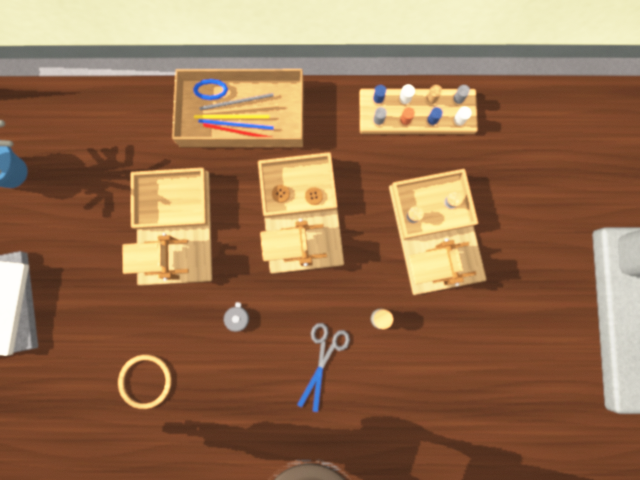

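View pics/side0.png

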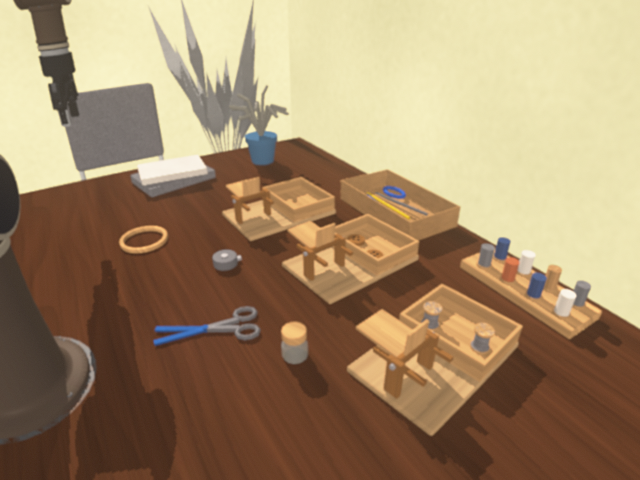

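The left station in the top view (about 170,225) has the empty tray. Its paddle lies to image-left (+y). Next I'll zoom in and measure it.

```bash
cat > h.py <<'E'
import numpy as np,cv2
def load(n): return dict(np.load(n))
def ray(c,u,v):
    d=np.array([(u-c["cx"])/c["fx"],(v-c["cy"])/c["fy"]]); s=d.copy()
    for _ in range(10): s=d/(1+c["k1"]*(s@s))
    return np.array([*s,1.])
def onplane(c,u,v,z):
    r=c["R"].T@ray(c,u,v); o=-c["R"].T@c["t"]; return o+r*(z-o[2])/r[2]
def bydepth(c,u,v):
    return c["R"].T@(ray(c,u,v)*c["depth"][int(round(v)),int(round(u))]-c["t"])
def proj(c,X):
    p=c["R"]@np.asarray(X)+c["t"]; s=p[:2]/p[2]; s=s*(1+c["k1"]*(s@s)); return s*c["fx"]+[c["cx"],c["cy"]]
E
python3 - <<'E'
from h import *
c=load("top0.npz")
im=c["img"][150:300,110:230,::-1]
cv2.imwrite("pics/z1.png",cv2.resize(im,None,fx=4,fy=4,interpolation=cv2.INTER_CUBIC) )
s=load("side0.npz")
cv2.imwrite("pics/z2.png",cv2.resize(s["img"][165:245,210:345,::-1],None,fx=5,fy=5,interpolation=cv2.INTER_CUBIC))
# heights map via depth
d=c["depth"]
Z=np.array([[bydepth(c,u,v)[2]*1000 if d[v,u]>0 else -1 for u in range(116,216,4)] for v in range(164,292,4)])
np.set_printoptions(linewidth=220)
print(Z.round().astype(int))
E
```

```text
[[ -1  -5  -3   0   1   2  -1  -3  -2   0  -4   0   3  -1   0   1   0  -3  -1  -2  -2   1  -1   0  -2]
 [ -2  -2  -1  -1  -4  -2   0  -3   2  -2   0  -2   4   1  -1   0  -5  -2  -1  -5   1  46  -3  -1  -2]
 [  0  -1   1   0  -4  44  48  45  47  50  52  47  47  48  43  46  43  39  41  37  35  33  38   2   0]
 [ -1  -3  -3   0  47  31  31  28  25  24  24  20  18  16  17  17  18  17  14  18  15  16  35  10  -4]
 [ -1  -2  -2  -3  47  28  15  15  12  13  18  16  15  17  15  13  17  19  15  12  15  17  37   6   2]
 [  1   0  -1  -1  47  26  16  18  17  18  14  12  13  15  16  14  15  13  18  16  17  17  40  10  -2]
 [  0  -2  -1  -2  47  30  16  14  16  15  15  14  14  17  13  17  19  15  14  13  17  15  40   7   0]
 [ -1  -2   1   0  46  28  19  19  16  16  14  18  18  17  18  14  15  16  14  18  13  16  41   9   3]
 [  0  -5  -2   0  46  30  13  20  13  16  15  16  13  15  16  19  15  16  15  16  15  13  45   9  -2]
 [  2   2   0   0  44  33  18  18  17  17  18  15  16  16  17  16  15  17  17  17  15  15  43  10   1]
 [ -2   0   1   0  47  27  17  11  13  15  16  12  15  18  17  16  15 
[... 1496 characters left out ...]
  75  78  78  74  72  74 112  82  67  10  11  12   9  12  14  12   9  12  14  -3]
 [ -1   1  80  79  78  74  74  73  73  72  72  75  76  70  11  10  11   8   9  10  12  10  11  11  -6]
 [ -2   1  75  75  77  77  76  70  70  66  67  68  73  68  65  68  65  67  58  11  10  14   6  13  -2]
 [ -1  -2   3  -1   0  -1  12  12  11   8  12  78  77  77  -1  39  10  10  10  11  12   9  10  11  -3]
 [  0  -3   1   0  -3  -1  11  11  13  12  12  10  72   9  10  12  10  15  11   9  16  11  11  10  -1]
 [  2   1  -1  -1  -2   1   8  15  10   3   6  -1  -4  -1  -3   0  -2  -2  -3   0   0  -2  -3   2   0]
 [ -2   0   0   0  -1   0   1   1   0  -3   1  -4   1   1  -2  -5   0   2  -2   6  -5   0  -1  -2  -1]]
```

View pics/z1.png

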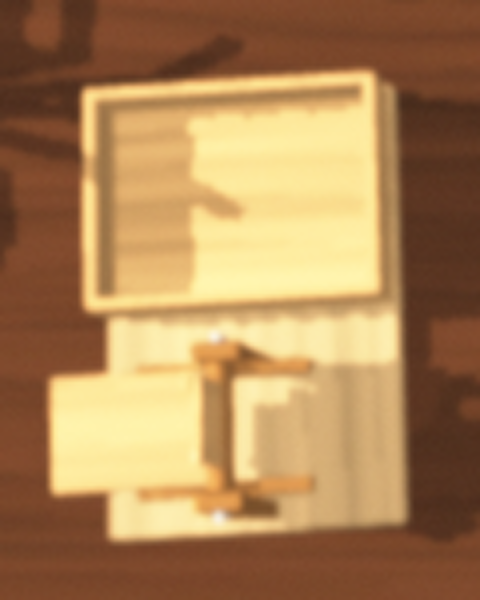

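View pics/z2.png

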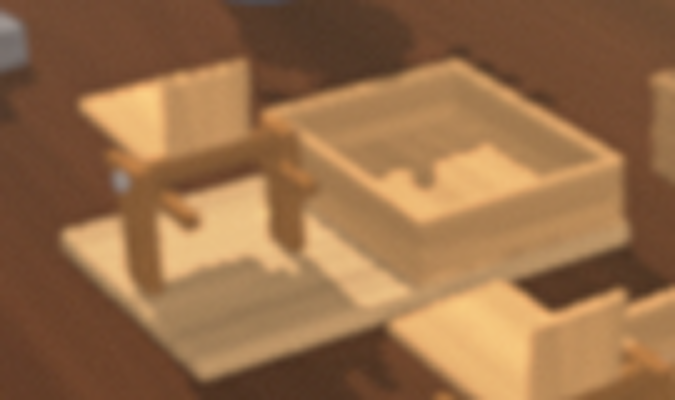

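Run:
```python
from h import *
c=load("top0.npz")
def P(zu,zv,z): return onplane(c,110+(zu+.5)/4-.5,150+(zv+.5)/4-.5,z)
np.set_printoptions(precision=4,suppress=True)
for nm,a,b,z in [("bd L",107,541,.012),("bd R",408,524,.012),("trayTL",82,88,.048),("trayTR",376,70,.048),("trayBL",87,313,.048),("trayBR",384,297,.048),
 ("padTL",49,379,.073),("padBL",52,496,.073),("cheekF",217,345,.078),("cheekN",220,500,.078),("tabtopL",204,375,.115),("tabN",205,490,.115),("barFend",311,364,.066),("barNend",312,485,.066)]:
    print(nm,P(a,b,z))
bl,br=P(107,541,.012),P(408,524,.012); T=[P(*q,.048) for q in((82,88),(376,70),(87,313),(384,297))]
tc=np.mean(T,0)[:2]
y=(bl-br)[:2]; ang1=np.arctan2(-y[0],y[1])
yy=(T[0]-T[1]+T[2]-T[3])[:2]; ang2=np.arctan2(-yy[0],yy[1])
xx=(T[0]+T[1]-T[2]-T[3])[:2]; ang3=np.arctan2(xx[1],xx[0])
print(np.degrees([ang1,ang2,ang3]),np.hypot(*y),np.hypot(*yy)/2,np.hypot(*xx)/2,tc)
for a in (ang1,ang2,ang3,(ang2+ang1)/2):
  ex=np.array([np.cos(a),np.sin(a)]); print("hinge from tray",tc-.13*ex, "from board",(bl+br)[:2]/2+.05*ex)
  ey=np.array([-ex[1],ex[0]]); print(" from paddle",(P(49,379,.073)+P(52,496,.073))[:2]/2-.085*ey)
```

```text
bd L [0.4669 0.3741 0.012 ]
bd R [0.4764 0.2115 0.012 ]
trayTL [0.7083 0.3872 0.048 ]
trayTR [0.718  0.2286 0.048 ]
trayBL [0.5855 0.3776 0.048 ]
trayBR [0.5942 0.2199 0.048 ]
padTL [0.547  0.3855 0.073 ]
padBL [0.4868 0.3804 0.073 ]
cheekF [0.564  0.2977 0.078 ]
cheekN [0.4847 0.2925 0.078 ]
tabtopL [0.5436 0.2913 0.115 ]
tabN [0.487  0.2882 0.115 ]
barFend [0.5559 0.2523 0.066 ]
barNend [0.4933 0.2493 0.066 ]
[3.3566 3.3262 4.2298] 0.16289137859673097 0.15838356171384177 0.12361322440333543 [0.6515 0.3033]
hinge from tray [0.5217 0.2957] from board [0.5216 0.2957]
 from paddle [0.5219 0.2981]
hinge from tray [0.5217 0.2958] from board [0.5216 0.2957]
 from paddle [0.5219 0.2981]
hinge from tray [0.5219 0.2937] from board [0.5215 0.2964]
 from paddle [0.5232 0.2982]
hinge from tray [0.5217 0.2957] from board [0.5216 0.2957]
 from paddle [0.5219 0.2981]
```

Hinge ≈ (0.522, 0.296, 0.070), station yaw about +3.4°. The tray, board and paddle fits agree to 2 mm, the sizes match, and the paddle is level.

Plan:
1. Shut the fingers and align the tool's y with the hinge y.
2. Push the tab to −y.
3. Go round to the paddle's +y side and push it over.
4. Press it down.

```bash
python3 -m crank '[{"dp":[0,0,0],"turn":-0.118},{"dp":[0,0,0],"turn":-0.118},{"dp":[0,0,0],"turn":-0.117},{"dp":[0,0,0],"turn":0}]' 0 40
cat >> h.py <<'E'
H=np.array([.522,.296,.070]); A=np.radians(3.4)
def where():
    from workcell import status
    from scipy.spatial.transform import Rotation as Ro
    o=status.get_obs(); M=Ro.from_quat(o["orientation"]).as_matrix()
    e=np.array([[np.cos(A),np.sin(A),0],[-np.sin(A),np.cos(A),0],[0,0,1]])
    np.set_printoptions(precision=4,suppress=True)
    print("t",o["clock"],"hinge frame mm",e@(o["eef_pos"]-H)*1000,"F",o["contact_force"],"w",o["grip_width"]); print((e@M).round(3))
    def go(x,y,z): print("to",(x,y,z),"tool cm",M.T@(e.T@(np.array([x,y,z])/1000)+H-o["eef_pos"])*100)
    return go
E
python3 -c "
from h import *
g=where(); g(0,30,120)"
```

```text
clock: 0.43
eef_pos: [0.1791, 0.5983, 0.2306]
orientation: [-0.032, 0.999, -0.001, -0.0]
contact_force: [0.5, -0.5, -0.3]
grip_width: 0.0389
t 0.4333 hinge frame mm [-324.4051  322.1021  160.5527] F [ 0.5    -0.5391 -0.3056] w 0.038887109459957395
[[-1.    -0.005 -0.001]
 [-0.005  1.    -0.001]
 [ 0.001 -0.001 -1.   ]]
to (0, 30, 120) tool cm [-32.3028 -29.3599   4.0739]
```

```bash
python3 -m crank '[{"dp":[-2.7,-2.4,0],"turn":0},{"dp":[-2.7,-2.4,0],"turn":0},{"dp":[-2.7,-2.4,0],"turn":0},{"dp":[-2.7,-2.4,0],"turn":0},{"dp":[-2.7,-2.4,0],"turn":0},{"dp":[-2.7,-2.4,0],"turn":0},{"dp":[-2.7,-2.4,0],"turn":0},{"dp":[-2.7,-2.4,0],"turn":0}]'
python3 -m crank '[{"dp":[-2.7,-2.4,0],"turn":0},{"dp":[-2.7,-2.4,0],"turn":0},{"dp":[-2.7,-2.4,0],"turn":0},{"dp":[-2.0,-2.0,1.0],"turn":0},{"dp":[0,0,2],"turn":0},{"dp":[0,0,0],"turn":0},{"dp":[0,0,0],"turn":0}]'
python3 - <<'E'
from h import *
g=where(); g(0,30,50); g(0,30,30)
from workcell import eyes
c=eyes.read_camera("side"); cv2.imwrite("pics/s1.png",cv2.resize(c["img"][60:260,160:360,::-1],None,fx=3,fy=3,interpolation=cv2.INTER_CUBIC))
E
```

```text
clock: 1.1
eef_pos: [0.4077, 0.4191, 0.231]
orientation: [-0.029, 1.0, -0.0, -0.0]
contact_force: [0.5, -0.2, 0.7]
grip_width: 0.0
clock: 1.68
eef_pos: [0.5119, 0.334, 0.1995]
orientation: [-0.03, 1.0, -0.001, -0.002]
contact_force: [0.4, 1.1, 0.3]
grip_width: 0.0002
t 1.6833 hinge frame mm [ -7.7963  38.5611 129.4601] F [0.3513 1.1479 0.3475] w 0.00015850411714051212
[[-1.    -0.    -0.004]
 [-0.     1.    -0.002]
 [ 0.004 -0.002 -1.   ]]
to (0, 30, 50) tool cm [-0.8144 -0.8435  7.9439]
to (0, 30, 30) tool cm [-0.8231 -0.8403  9.9438]
```

View pics/s1.png

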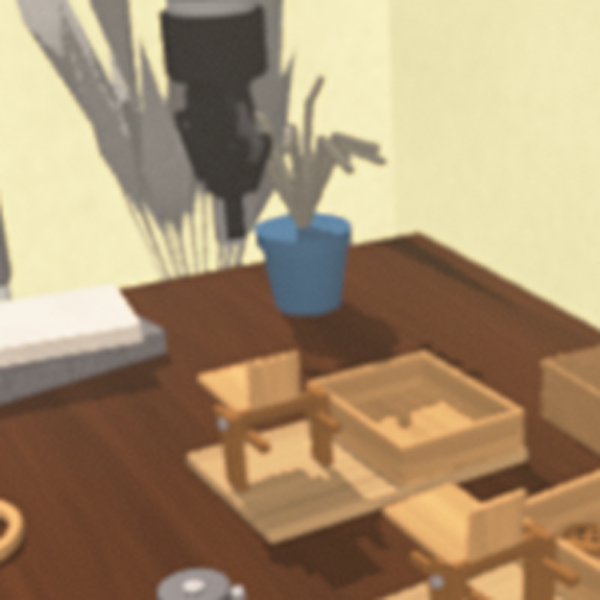

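The closed fingers hang above the paddle, slim at the tip (235,230), and the tab is clear. I'll lower beside the tab.

```bash
python3 -m crank '[{"dp":[-0.8,-0.8,2],"turn":0},{"dp":[0,0,2.5],"turn":0},{"dp":[0,0,2.5],"turn":0},{"dp":[0,0,2.0],"turn":0},{"dp":[0,0,0.9],"turn":0},{"dp":[0,0,0],"turn":0}]'
python3 -m crank '[{"dp":[0,-1,0],"turn":0},{"dp":[0,-1,0],"turn":0},{"dp":[0,-1,0],"turn":0},{"dp":[0,0,0],"turn":0}]'
python3 - <<'E'
from h import *
g=where(); g(0,-25,20)
E
```

```text
clock: 2.23
eef_pos: [0.5196, 0.3277, 0.1005]
orientation: [-0.032, 0.999, -0.001, -0.002]
contact_force: [-0.7, 0.6, 0.1]
grip_width: -0.0003
clock: 2.57
eef_pos: [0.5248, 0.296, 0.1039]
orientation: [-0.03, 1.0, 0.0, 0.001]
contact_force: [-0.2, 0.4, -0.6]
grip_width: -0.0002
t 2.5667 hinge frame mm [ 2.7609 -0.1608 33.9429] F [-0.2198  0.3608 -0.6142] w -0.00020835788907826148
[[-1.    -0.001  0.002]
 [-0.001  1.     0.   ]
 [-0.002  0.    -1.   ]]
to (0, -25, 20) tool cm [ 0.2827 -2.4838  1.3931]
```

```bash
python3 -m crank '[{"dp":[0,-0.8,0.3],"turn":0},{"dp":[0,-0.8,0.4],"turn":0},{"dp":[0,-0.8,0.4],"turn":0},{"dp":[0,0,0],"turn":0},{"dp":[0,0,0],"turn":0}]'
python3 - <<'E'
from h import *
g=where(); g(0,-25,120)
from workcell import eyes
c=eyes.read_camera("side"); cv2.imwrite("pics/s2.png",cv2.resize(c["img"][60:260,160:360,::-1],None,fx=3,fy=3,interpolation=cv2.INTER_CUBIC))
E
```

```text
clock: 2.98
eef_pos: [0.5246, 0.2723, 0.0905]
orientation: [-0.031, 1.0, -0.001, -0.001]
contact_force: [-0.2, 0.4, 0.2]
grip_width: 0.0001
t 2.9833 hinge frame mm [  1.1999 -23.8047  20.5352] F [-0.1736  0.4231  0.1625] w 8.631561250151076e-05
[[-1.    -0.002 -0.002]
 [-0.002  1.    -0.001]
 [ 0.002 -0.001 -1.   ]]
to (0, -25, 120) tool cm [ 0.1378 -0.1321 -9.9461]
```

View pics/s2.png

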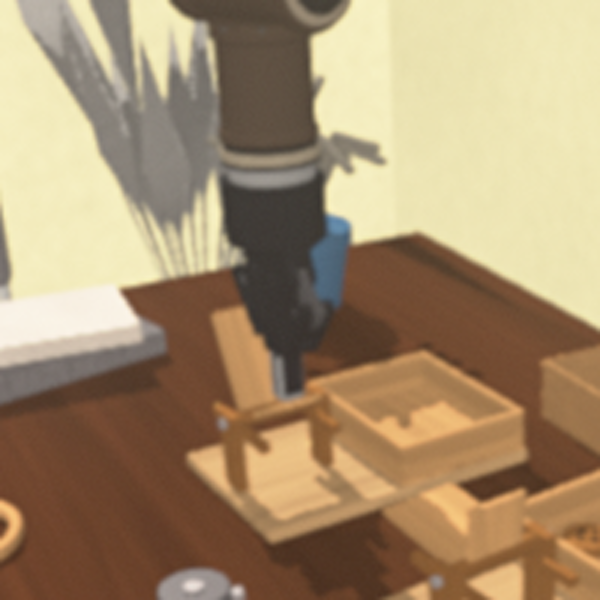

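The tab push worked: the paddle (215–270, 310–405) now stands about 60° up. I'll go up, over to the +y side, and down behind it.

```bash
python3 -m crank '[{"dp":[0,0,-2.5],"turn":0},{"dp":[0,0,-3],"turn":0},{"dp":[0,0,-3],"turn":0},{"dp":[0,0,-2.5],"turn":0},{"dp":[0,0,0],"turn":0}]'
python3 -m crank '[{"dp":[0,3.5,0],"turn":0},{"dp":[0,4,0],"turn":0},{"dp":[0,4,0],"turn":0},{"dp":[0,3,0],"turn":0},{"dp":[0,0,0],"turn":0},{"dp":[0,0,0],"turn":0}]'
python3 - <<'E'
from h import *
g=where(); g(0,115,35)
from workcell import eyes
c=eyes.read_camera("side"); cv2.imwrite("pics/s3.png",cv2.resize(c["img"][60:260,160:360,::-1],None,fx=3,fy=3,interpolation=cv2.INTER_CUBIC))
c=eyes.read_camera("top"); np.savez("top1.npz",**c)
cv2.imwrite("pics/t3.png",cv2.resize(c["img"][150:300,60:230,::-1],None,fx=4,fy=4,interpolation=cv2.INTER_CUBIC))
E
```

```text
clock: 3.45
eef_pos: [0.529, 0.2754, 0.2079]
orientation: [-0.031, 0.999, 0.002, 0.005]
contact_force: [1.0, 0.7, 1.9]
grip_width: 0.0004
clock: 3.95
eef_pos: [0.515, 0.4196, 0.2001]
orientation: [-0.033, 0.999, -0.001, -0.001]
contact_force: [-0.5, -0.0, -0.4]
grip_width: -0.0001
t 3.95 hinge frame mm [  0.3712 123.8435 130.0631] F [-0.4893 -0.0416 -0.4279] w -0.00013784436081692097
[[-1.    -0.006 -0.001]
 [-0.006  1.    -0.001]
 [ 0.001 -0.001 -1.   ]]
to (0, 115, 35) tool cm [ 0.0307 -0.8705  9.5076]
```

View pics/s3.png

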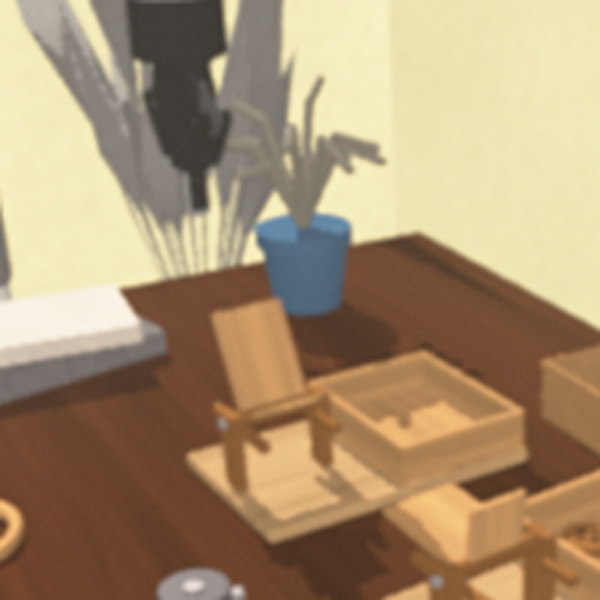

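View pics/t3.png

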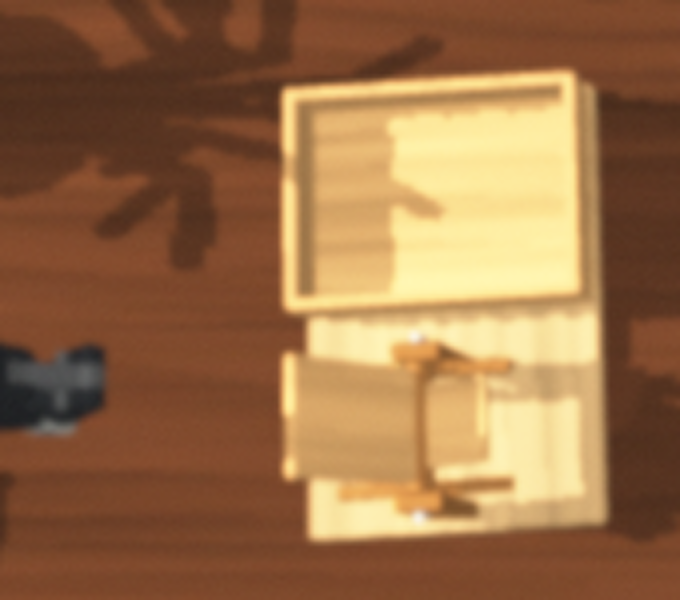

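The paddle stays at about 60°, with its free edge at (288,415) in the zoomed top view. The gripper is outside it on +y. I'll lower and push over toward −y.

```bash
python3 -m crank '[{"dp":[0,-0.5,2.5],"turn":0},{"dp":[0,0,3],"turn":0},{"dp":[0,0,2.5],"turn":0},{"dp":[0,0,0],"turn":0}]'
python3 -m crank '[{"dp":[0,-2,0],"turn":0},{"dp":[0,-2,0],"turn":0},{"dp":[0,-1.5,0],"turn":0},{"dp":[0,-1.5,0],"turn":0},{"dp":[0,-1.5,0],"turn":0},{"dp":[0,-1.5,0],"turn":0},{"dp":[0,-1.5,0],"turn":0},{"dp":[0,0,0],"turn":0}]'
python3 - <<'E'
from h import *
g=where(); g(0,-15,40);g(0,-50,25)
from workcell import eyes
c=eyes.read_camera("side"); cv2.imwrite("pics/s4.png",cv2.resize(c["img"][60:260,160:360,::-1],None,fx=3,fy=3,interpolation=cv2.INTER_CUBIC))
E
```

```text
clock: 4.38
eef_pos: [0.5125, 0.4084, 0.1147]
orientation: [-0.03, 1.0, -0.004, -0.005]
contact_force: [-1.5, -2.1, -0.8]
grip_width: -0.0001
clock: 5.05
eef_pos: [0.5235, 0.2954, 0.1213]
orientation: [-0.03, 1.0, -0.001, -0.0]
contact_force: [0.2, -0.1, -0.1]
grip_width: -0.0002
t 5.05 hinge frame mm [ 1.5082 -0.6795 51.2759] F [ 0.163  -0.0817 -0.0514] w -0.0001810200320649939
[[-1.    -0.001 -0.001]
 [-0.001  1.    -0.002]
 [ 0.001 -0.002 -1.   ]]
to (0, -15, 40) tool cm [ 0.151  -1.4301  1.1301]
to (0, -50, 25) tool cm [ 0.1524 -4.9275  2.636 ]
```

View pics/s4.png

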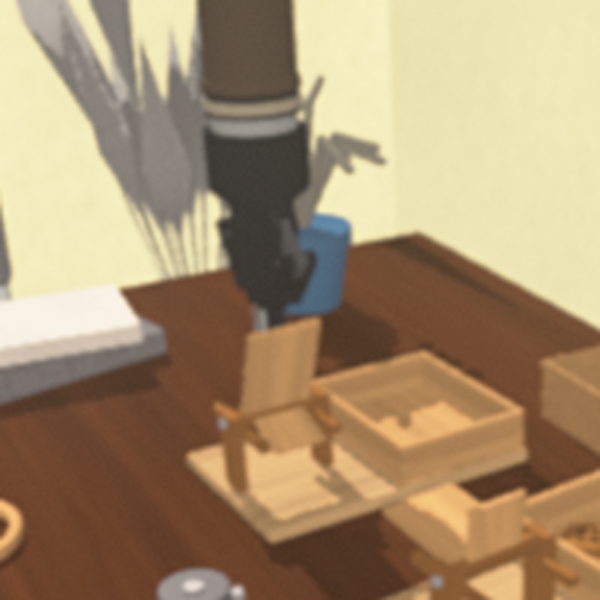

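The paddle is past upright, with its top edge at (245–320, 320–340) leaning to −y. I'll keep pushing −y while lowering.

```bash
python3 -m crank '[{"dp":[0,-1.3,0.4],"turn":0},{"dp":[0,-1.3,0.6],"turn":0},{"dp":[0,-1.3,0.8],"turn":0},{"dp":[0,-1.1,0.8],"turn":0},{"dp":[0,0,0],"turn":0},{"dp":[0,0,0],"turn":0}]'
python3 - <<'E'
from h import *
g=where(); g(0,-55,8)
from workcell import eyes
c=eyes.read_camera("side"); cv2.imwrite("pics/s5.png",cv2.resize(c["img"][60:260,160:360,::-1],None,fx=3,fy=3,interpolation=cv2.INTER_CUBIC))
E
```

```text
clock: 5.6
eef_pos: [0.5256, 0.2473, 0.0938]
orientation: [-0.03, 1.0, -0.001, -0.002]
contact_force: [0.3, 0.3, -0.3]
grip_width: 0.0002
t 5.6 hinge frame mm [  0.7219 -48.874   23.7535] F [ 0.3246  0.2898 -0.279 ] w 0.00022038976973632666
[[-1.    -0.001 -0.003]
 [-0.001  1.    -0.001]
 [ 0.003 -0.001 -1.   ]]
to (0, -55, 8) tool cm [ 0.0682 -0.6108  1.5762]
```

View pics/s5.png

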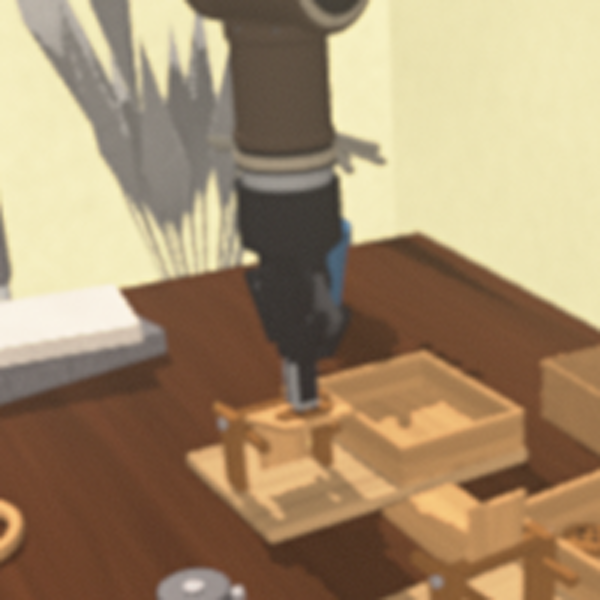

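The paddle is nearly down with the fingertips on it at (303,400). I'll press it down gently.

```bash
python3 -m crank '[{"dp":[0,-0.4,0.4],"turn":0},{"dp":[0,-0.3,0.4],"turn":0},{"dp":[0,0,0.4],"turn":0},{"dp":[0,0,0.3],"turn":0},{"dp":[0,0,0],"turn":0},{"dp":[0,0,0],"turn":0}]'
python3 -m crank '[{"dp":[0,0,0.2],"turn":0},{"dp":[0,0,0],"turn":0},{"dp":[0,0,0],"turn":0}]'
python3 -c "
from h import *
where()"
```

```text
clock: 6.15
eef_pos: [0.5267, 0.2418, 0.0798]
orientation: [-0.031, 1.0, -0.0, -0.0]
contact_force: [-0.3, -0.6, -0.2]
grip_width: -0.0002
clock: 6.4
eef_pos: [0.5271, 0.2418, 0.0783]
orientation: [-0.031, 1.0, 0.0, -0.0]
contact_force: [-0.4, 0.0, 1.0]
grip_width: -0.0001
t 6.4 hinge frame mm [  1.8336 -54.3877   8.2701] F [-0.3935  0.0421  1.0187] w -9.72560381792271e-05
[[-1.    -0.003 -0.   ]
 [-0.003  1.     0.   ]
 [ 0.     0.    -1.   ]]
```

Expected stop is about h = 6 mm. I'll keep going until the force rises.

```bash
python3 -m crank '[{"dp":[0,0,0.2],"turn":0},{"dp":[0,0,0],"turn":0},{"dp":[0,0,0],"turn":0}]'
python3 -m crank '[{"dp":[0,0,0.1],"turn":0},{"dp":[0,0,0],"turn":0},{"dp":[0,0,0],"turn":0}]'
```

```text
clock: 6.65
eef_pos: [0.527, 0.2417, 0.0762]
orientation: [-0.031, 1.0, -0.0, -0.0]
contact_force: [-1.5, -0.5, -0.1]
grip_width: 0.0001
clock: 6.9
eef_pos: [0.5271, 0.2417, 0.076]
orientation: [-0.031, 1.0, -0.0, -0.0]
contact_force: [-1.6, -1.0, 5.6]
grip_width: 0.0
```

Force is up to 5.6 N at z = 0.076, which is the button top at the stop. One small extra press, then up and look.

```bash
python3 -m crank '[{"dp":[0,0,0.1],"turn":0},{"dp":[0,0,0],"turn":0},{"dp":[0,0,0],"turn":0}]'
python3 -m crank '[{"dp":[0,0,-1.5],"turn":0},{"dp":[0,0,-3],"turn":0},{"dp":[0,0,-4],"turn":0},{"dp":[0,0,-4],"turn":0},{"dp":[0,0,-2],"turn":0},{"dp":[0,0,0],"turn":0}]'
python3 -m crank '[{"dp":[2,4,0],"turn":0},{"dp":[2,4,0],"turn":0},{"dp":[2,4,0],"turn":0},{"dp":[2,4,0],"turn":0},{"dp":[2,4,0],"turn":0},{"dp":[0,0,0],"turn":0},{"dp":[0,0,0],"turn":0}]'
python3 - <<'E'
from h import *
from workcell import eyes
where()
c=eyes.read_camera("top"); np.savez("top2.npz",**c)
cv2.imwrite("pics/t6.png",c["img"][...,::-1])
s=eyes.read_camera("side");cv2.imwrite("pics/s6.png",s["img"][...,::-1])
e=np.array([[np.cos(A),np.sin(A),0],[-np.sin(A),np.cos(A),0],[0,0,1]])
# plane fit of depth points on button-side paddle (hinge frame)
P=np.array([bydepth(c,u,v) for v in range(235,280) for u in range(150,215) if c["depth"][v,u]>0]); Q=(P-H)@e.T*1000
d=Q[(abs(Q[:,0])<25)&(Q[:,1]<-10)&(Q[:,1]>-82)&(Q[:,2]>-20)]
for lo in range(-85,-5,10):
    k=d[(d[:,1]>=lo)&(d[:,1]<lo+10)]; print(lo,len(k),k[:,2].mean() if len(k) else None)
b=load("top0.npz"); D=np.abs(c["img"].astype(int)-b["img"]).sum(2); D[220:290,100:220]=0
print("changed px elsewhere on table, by block:",[(y,x,int((D[y:y+40,x:x+40]>90).sum())) for y in range(80,440,40) for x in range(0,600,40) if (D[y:y+40,x:x+40]>90).sum()>15])
E
```

```text
clock: 7.15
eef_pos: [0.5272, 0.2417, 0.0758]
orientation: [-0.031, 1.0, -0.0, -0.0]
contact_force: [-4.0, -1.1, 10.0]
grip_width: 0.0002
clock: 7.65
eef_pos: [0.5313, 0.2433, 0.2261]
orientation: [-0.031, 0.999, 0.002, 0.006]
contact_force: [0.5, 0.6, -0.5]
grip_width: -0.0
clock: 8.23
eef_pos: [0.4206, 0.4232, 0.2178]
orientation: [-0.033, 0.999, -0.001, -0.001]
contact_force: [-0.5, 0.2, 0.2]
grip_width: 0.0003
t 8.2333 hinge frame mm [-93.6858 132.9969 147.7717] F [-0.5305  0.2008  0.1918] w 0.0002637942784421019
[[-1.    -0.007 -0.001]
 [-0.007  1.    -0.001]
 [ 0.001 -0.001 -1.   ]]
-85 86 2.1923908667827443
-75 122 3.7750787570860704
-65 117 4.584104460241585
-55 118 4.36193886134471
-45 111 4.240365632706456
-35 118 2.4049220477440425
-25 118 1.905902875928887
-15 59 1.8697738192235513
changed px elsewhere on table, by block: [(240, 0, 32), (280, 0, 1347), (280, 40, 172), (280, 200, 28), (280, 240, 55), (280, 360, 156), (320, 0, 334), (320, 280, 42), (320, 320, 157), (320, 360, 143), (360, 0, 18)]
```

View pics/t6.png

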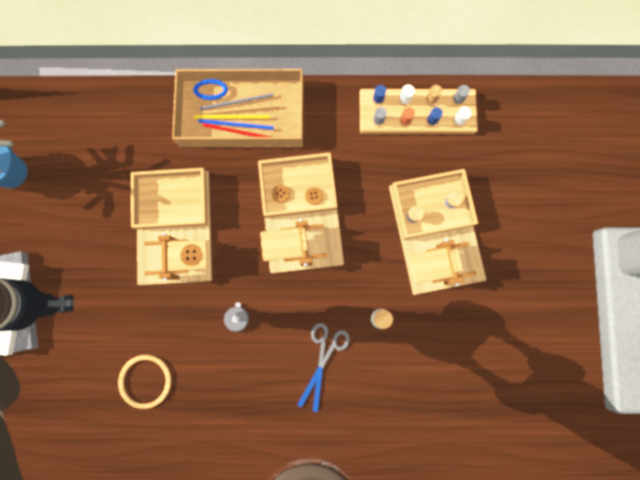

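View pics/s6.png

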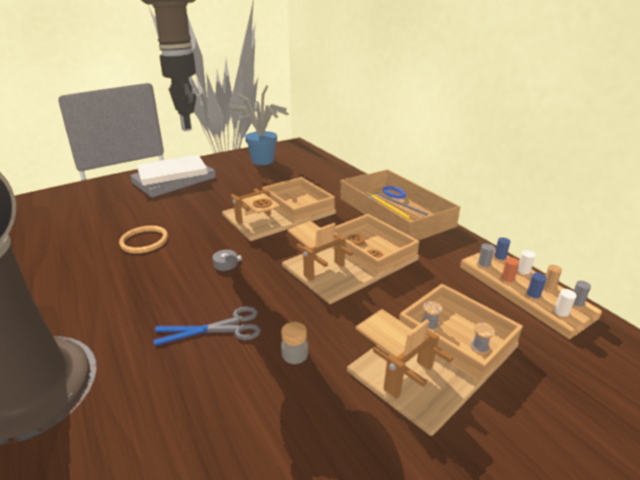

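The marker lies flat with the button face up at (190,255). The paddle height is about +2 mm (depth bias included) from hub to edge, so it is level. The other two markers and the loose things are where they were; the changed pixels are the arm and its shadow. The gripper is clear of everything.

```bash
python3 -c "
from workcell import ticket
print(ticket.sign_off())"
```

```text
the job is handed in; nothing more can be done
None
```

I flipped the empty (left) tray's marker fully over and handed the job in at about 8.4 s on the robot's clock; the sign-off reports no verdict.

**What I did:** With the fingers shut, I pushed the thumb tab to −y, which raised the paddle to about 60°. I then went round to its +y side, pushed it past upright, and pressed it onto its stop. It stopped at z = 0.076 m, where the button top should be, with about 10 N on the tool.

**Last checks:**
- **Marker:** The pictures show the button face up. Depth puts the paddle level, at about +2 mm near the hinge and near the free edge. Flat would read +3 mm, so the 1 mm gap is within the camera's error.
- **Everything else:** The other two markers and the loose things look unmoved. I compared this by eye and with a picture difference, and did not measure each one. The difference flagged some areas, which I put down to the arm and its moving shadow.
- **Robot:** The gripper stood clear of everything at hand-in.

No check failed or disagreed.

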